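# Light the tabletop grill and lower its ratchet rack

### The job

Get the tabletop gas grill going: raise the wire rack, click by click, to its top notch and let go so that the pawl holds it there. Then push the burner knob in and turn it anticlockwise past its safety stop to the orange mark, and let it spring back up. Last, press and hold the red pawl pad so that the rack sinks gently all the way down, then let the pawl spring back; leave the kettle, mug and pepper mill where they stand.

Things in the scene. Friction and masses are not known exactly. Their poses are not given: they have to be found in the camera images.
- grill: Fixed tabletop gas grill: steel plate 250 (its x) by 340 (its y) mm, top 50 mm above the worktop. Origin: centre of its underside, on the worktop; z up, front to its -x (the robot). On top: black burner 90 mm across, 24 mm high, at (15, 70) mm in its frame, under the rack; vertical dark mast 40 mm wide, top 180 mm above the worktop, at (54, -50) mm.
- rack_handle (a point): Centre of the rack's black handle: level round bar 16 mm thick, 104 mm long along the grill's x, at (0, 205) mm in its frame (left side), 115 mm above the worktop when the rack is down. Two 8 mm wires, 50 mm each side of centre, join it to the rack's left edge 65 mm away (-y). Nothing but worktop below it. Tilted fingertips can hook under it from the left, or pinch it from above.
- rack (a joint): Height of rack and rail in m: 0 fully down, 0.115 mechanical top. Held by the pawl at 0, 0.02, 0.04, 0.06, 0.08, 0.10 (top notch); lift 4 to 12 mm past a notch for the click, then let it settle back. Starts at 0.02. Weighs 0.6 kg, damped 80 N per m/s: with the pawl out it sinks by itself at about 70 mm/s. The wire rack is 180 mm square, x -75 to 105, y 0 to 140 mm in the grill's frame.
- pawl (a joint): Angle of the sprung pawl in rad: 0 = nose home in the teeth, grows as the red pad is pressed down, 0.35 = end stop. The nose is clear of the teeth above about 0.2. Springs back to 0 when let go.
- pawl_pad (a point): Centre of the top of the pawl's red thumb pad, 44 mm (grill's x) by 34 mm (its y), at (30, -155) mm in the grill's frame, 148 mm above the worktop, 105 mm right of the rail. Pressed down with about 3 to 6 N it sinks some 25 mm to its end stop; the pawl's pin lies 76 mm towards +y. Nothing is in its way.
- knob_top (a point): Top centre of the knob's black grip bar, 54 mm long, 16 mm wide, 26 mm tall over a round skirt 58 mm across; vertical axis at (-85, -105) mm in the grill's frame, top 103 mm above the worktop when out. The point's x axis lies along the bar: along the grill's x at angle 0, white pointer line towards the robot. A red stop bracket, top 77 mm above the worktop, stands 53 mm right (-y) of the axis.
- knob_push (a joint): How far the knob is pressed in, in m: 0 = out, 0.012 = fully in; spring 3 N at first to 9 N fully in. Fingertips closed on the grip bar can press down on the skirt below it.
- knob_turn (a joint): Angle of the knob in rad, anticlockwise seen from above: 0 = off, 1.3 = at the orange mark, 1.4 = end stop. Starts at 0 to 0.08. Pushed in less than 8 mm it is blocked by the red stop at about 0.15; keep it pushed in more than 9 mm until it is past 0.95. Do not force it against the stop. It stays at the angle it is left at.
- kettle: Loose stainless kettle, 184 mm across, 220 mm high, black arched handle, origin at the centre of its underside, standing right of the grill. Leave alone.
- mug: Loose white mug, 80 mm across, 90 mm high, origin at the centre of its underside, left or right of the grill. Leave alone.
- mill: Loose dark wooden pepper mill, 56 mm across, 152 mm high, origin at the centre of its underside, left or right of the grill. Leave alone.
- rail_top (a point): Centre of the top of the steel toothed rail (24 by 23 mm with its teeth), vertical, at (30, -50) mm in the grill's frame, in front of the mast. It carries the rack and slides up with it: top 200 mm above the worktop when the rack is down, 300 mm at the top notch. Keep the gripper clear of it when pressing the pad.

How it is judged:
On the way, in this order (a step that is already met when the one before it is completed fails the run):
1. the rack is held at its top notch by the pawl, let go by the robot, the knob still off (value of joint rack above 0.095 m and value of joint pawl below 0.1 rad and contact force between each of the arm, the fingers and grill below 0.3 N and value of joint knob_turn below 0.3 rad), for 0.3 s.
2. the knob is turned to the orange mark and has sprung back up, the rack still at its top notch (value of joint knob_turn above 1.1 rad and value of joint knob_push below 0.002 m and value of joint rack above 0.095 m), for 0.2 s.
3. the pawl is lifted out of the teeth with the burner on (value of joint pawl above 0.1 rad and value of joint rack above 0.06 m and value of joint knob_turn above 1.1 rad), for 0.05 s.
At the end, for the whole second after the job is handed in: The rack is fully down (within 4 mm), the pawl is back in the teeth (under 0.1 rad), the knob stands at the orange mark (over 1.1 rad) and is out (within 2 mm), and kettle, mug and mill stand within 20 mm of where they were (value of joint rack below 0.004 m and value of joint pawl below 0.1 rad and value of joint knob_turn above 1.1 rad and value of joint knob_push below 0.002 m and distance of each of kettle, mug, mill from where it was at the start of the episode below 0.02 m); the robot touches nothing.
It fails at once if the rack drops or is slammed down (faster than 0.15 m/s) (velocity of joint rack below -0.15 m/s).
It fails at once if the kettle is disturbed (distance of kettle from where it was at the start of the episode above 0.03 m or angle between kettle's own z axis and vertical above 0.3 rad).
It fails at once if the mug is disturbed (distance of mug from where it was at the start of the episode above 0.03 m or angle between mug's own z axis and vertical above 0.3 rad).
It fails at once if the mill is disturbed (distance of mill from where it was at the start of the episode above 0.03 m or angle between mill's own z axis and vertical above 0.3 rad).
It fails at once if the knob is forced past its safety stop without being pushed in (value of joint knob_turn between 0.3 and 0.6 rad and value of joint knob_push below 0.005 m).
It also fails if it takes over 64 s, if anything falls off the work surface, if the arm or the gripper's body presses on something with over 40 N, if the wrist force passes 120 N, or if a joint passes its speed limit or range.

### The arm

A 6-joint arm with a two-finger parallel gripper is mounted at the origin on the work surface. World frame = base frame: x ahead of the robot, y to its left, z up, the work surface at z = 0. Lengths are in m, angles in rad, forces in N, time in s.
With the tool pointing down it reaches from about 0.35 to 1 m from the base axis. Payload 7.1 kg.
Tool frame: the origin (TCP) lies between the finger pads; the fingertips stand 22 mm ahead of it and the grasp point (between the pads) lies 3 mm ahead of it; z points along the fingers, y is the line along which they close (so a half turn about z gives the same grasp; the last joint's range is limited). The gripper opens to 85 mm and grips with 20 to 120 N. Pads are 22 mm wide; open, the fingers measure 114 mm over their backs; the gripper's body (76 mm by 85 mm) begins 54 mm behind the grasp point. The pads swing forward as they close: fully open they stand 13 mm farther back than shut.
Start: joints at [-1.123, 0.423, 1.63, -0, 1.089, -0.019], TCP at [0.281, -0.558, 0.253] pointing down, gripper open.
Joint ranges: [-3, 3], [-0.9, 2.11], [0.09, 2.58], [-1.31, 4.45], [0.11, 2.69], [-2.54, 2.54]. Speed limits (rad/s): [2.39, 2.39, 3.01, 3.14, 3.14, 3.14].

### API

Orientations are given as a rotation vector (axis times angle).
In Python, from rig import manip gives the robot as it stands. The module is installed in compiled form; this text tells all that it offers. Calls block until the motion is done:
- manip.move_to(position, orientation): joint-space move of the TCP to a pose.
- manip.servo_line(position, orientation=None, rate=0.15): straight line of the TCP; orientation=None keeps the orientation; rate is the mean speed in m/s.
- manip.set_joints(angles): joint-space move.
- manip.command_gripper(opening, f_grip=None): finger opening in m; f_grip is the grip in N (None keeps the last); returns when the fingers have stopped.
- manip.hold(seconds).
- manip.solve_ik(position, orientation): joint angles nearest the present ones, or None.
- manip.camera(name): name is "scene" or "top" or "wrist"; returns a dict with "image" (480x640x3 uint8, red, green, blue), "fx", "fy", "cx", "cy" (pixels), "k1" (the pictures are not rectified: a ray, as slopes to the right and down, at radius r is drawn at 1 + k1 r^2 times it, then the intrinsics apply), "cam_to_world" (4x4, takes a point from camera to world coordinates); the wrist camera has in their place "mount" (4x4, takes a point from camera to tool coordinates, whose origin is the TCP and whose axes are the flange's). Camera axes: x right, y down, z forward; pixel columns grow to the right and rows downward; lengths in m; the calibration is good to about 2 mm. A picture is of the moment at which its call begins: read the wrist's pose just before it. There is no depth.
A pose or a line that the arm cannot do raises manip.IKError and nothing moves.
- manip.sign_off(): hands the job in; it is judged then, once.
Readings, each from a call of its own:
- manip.get_time(): time.
- manip.get_joint_positions(): joint angles.
- manip.get_joint_vel(): joint speeds.
- manip.get_tau(): joint torques, N m.
- manip.get_position(): TCP position.
- manip.get_ee_rot(): TCP orientation.
- manip.get_contact_force(): force on the tool from outside, world axes, zero at the start.
- manip.get_torque(): the same for the moment, N m.
- manip.get_width(): finger opening in m.
- manip.get_grip_force(): force on a finger pad.
Only numpy, scipy, OpenCV 4.12 (cv2) and the standard library are available. Lean on these libraries where they do the work, as an engineer would, in place of code of your own. Each camera call takes 0.05 s, during which the arm holds its last target. There are 200 camera calls.

## Working session

There is one attempt and no reset: what is moved stays moved. The work goes in short steps, each a Python script; the robot and the scene stay as the last script left them, time stands still between calls to the robot, and variables do not carry over. Pictures are saved under pics/ and viewed, at most 10 in all, crops included, and the job is handed in when it is done.

```bash
mkdir -p pics; python3 - <<'E'
from rig import manip
import cv2,numpy as np
for n in ("top","scene"):
    c=manip.camera(n); cv2.imwrite(f"pics/{n}0.png",c["image"][:,:,::-1])
    print(n,c["fx"],c["fy"],c["cx"],c["cy"],c["k1"],np.round(c["cam_to_world"],4).tolist())
print(manip.get_time(),manip.get_ee_rot())
E
```

```text
top 554.6757922306749 554.6757922306749 322.24836755437167 241.73464979141903 -0.15226269127707953 [[-0.0144, -0.9928, 0.1187, 0.453], [-0.9998, 0.0128, -0.0138, -0.0441], [0.0122, -0.1189, -0.9928, 1.2837], [0.0, 0.0, 0.0, 1.0]]
scene 514.6411208436358 514.6411208436358 319.28214259896083 241.57464293608157 0.0022260470945325538 [[0.726, 0.4214, -0.5435, 1.154], [0.6876, -0.4559, 0.5651, -0.656], [-0.0097, -0.7839, -0.6208, 0.7923], [0.0, 0.0, 0.0, 1.0]]
0.1 [-3.05502604e+00 -7.26340967e-01  4.96694271e-04]
```

View pics/top0.png

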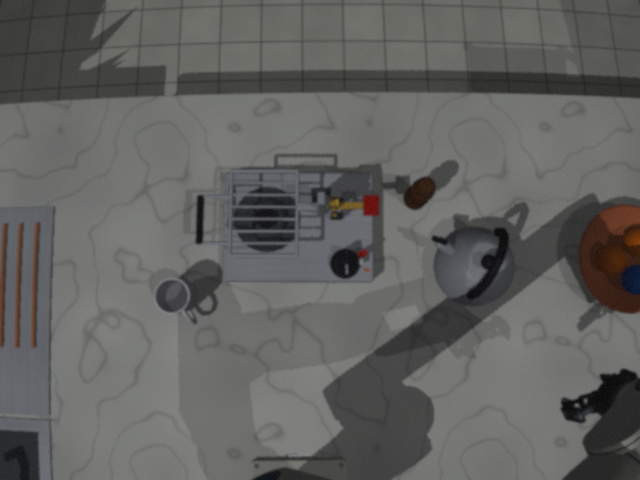

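View pics/scene0.png

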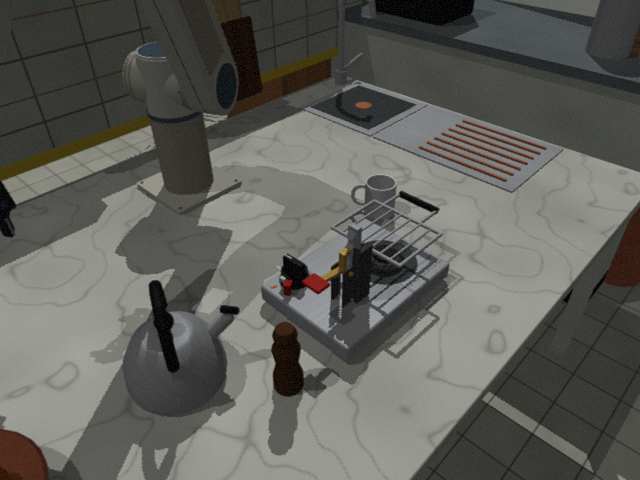

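```bash
cat > h.py <<'E'
import numpy as np,cv2
from scipy.spatial.transform import Rotation as R
from scipy.optimize import least_squares
def proj(c,P,T=None):
    T=np.linalg.inv(np.array(c["cam_to_world"] if T is None else T))
    p=np.atleast_2d(P)@T[:3,:3].T+T[:3,3]; s=p[:,:2]/p[:,2:]
    s=s*(1+c["k1"]*(s**2).sum(1,keepdims=True))
    return s*[c["fx"],c["fy"]]+[c["cx"],c["cy"]]
def ray(c,uv,T=None):
    T=np.array(c["cam_to_world"] if T is None else T)
    d=(np.array(uv)-[c["cx"],c["cy"]])/[c["fx"],c["fy"]]; s=d.copy()
    for _ in range(20): s=d/(1+c["k1"]*(s@s))
    return T[:3,3],T[:3,:3]@[s[0],s[1],1]
def at_z(c,uv,z,T=None):
    o,d=ray(c,uv,T); return o+d*(z-o[2])/d[2]
def w(g,P):
    P=np.atleast_2d(P).astype(float); x,y,a=g; C,S=np.cos(a),np.sin(a)
    return np.c_[x+C*P[:,0]-S*P[:,1],y+S*P[:,0]+C*P[:,1],P[:,2]]
E
python3 - <<'E'
from h import *
from rig import manip
ct,cs=manip.camera("top"),manip.camera("scene")
O=lambda *l:np.array(l)
Pt=O([0,.205,.143],[.03,-.155,.148],[-.085,-.105,.103],[-.125,.17,.05],[-.125,-.17,.05],[.125,-.17,.05])
ut=O([200,219],[371,205],[346,262],[223,281],[373,281],[381,168])
Ps=O([0,.205,.135],[.03,-.155,.148],[-.125,-.17,.05],[.125,-.17,.05],[.125,.17,.05])
us=O([419,202],[316,283],[264,288],[351,348],[449,262])
f=lambda g:np.r_[(proj(ct,w(g,Pt))-ut).ravel(),(proj(cs,w(g,Ps))-us).ravel()]
s=least_squares(f,[.6,0,0],loss="soft_l1"); print(s.x,np.round(f(s.x).reshape(-1,2),1).tolist())
g=s.x
for n,P in dict(handle=[0,.205,.135],pad=[.03,-.155,.148],knob=[-.085,-.105,.103],rail=[.03,-.05,.22]).items(): print(n,w(g,P)[0])
print("mug",at_z(ct,[172,294],.09),"kettle",at_z(ct,[474,265],.1),"mill",at_z(ct,[420,192],.152),at_z(cs,[288,385],0.01))
E
```

```text
[ 0.63959029 -0.00679781 -0.00640455] [[-1.4, -0.1], [-0.3, -1.9], [0.3, -1.9], [-1.2, -0.2], [1.3, -1.2], [-8.9, 2.3], [-2.4, -0.2], [-0.3, -0.3], [-5.6, -2.0], [-3.0, 2.3], [1.0, 0.0]]
handle [0.64090322 0.19819798 0.135     ]
pad [ 0.66859698 -0.16198677  0.148     ]
knob [ 0.55391956 -0.11125128  0.103     ]
rail [ 0.66926945 -0.05698892  0.22      ]
mug [0.4860489  0.26611238 0.09      ] kettle [ 0.53939983 -0.3893274   0.1       ] mill [ 0.69058746 -0.26603386  0.152     ] [ 0.71545981 -0.28635965  0.01      ]
```

```bash
cat >> h.py <<'E'
G=np.array([.6396,-.0068,-.0064])
def down(yaw): # tool down, tool x at world heading yaw
    return (R.from_euler("z",yaw)*R.from_euler("x",np.pi)).as_rotvec()
HANDLE,PAD,KNOB=(w(G,P)[0] for P in ([0,.205,.135],[.03,-.155,.148],[-.085,-.105,.103]))
E
python3 - <<'E'
from h import *
from rig import manip
for n,p,ys in (("h",HANDLE+[0,0,.12],[0,np.pi]),("h",HANDLE,[0,np.pi]),("k",KNOB+[0,0,.1],[0,1.35,np.pi,-np.pi+1.35]),("k",KNOB,[0,1.35,np.pi,-np.pi+1.35]),("pad",PAD,[0,1.35,-1.57])):
    for y in ys:
        q=manip.solve_ik(p,down(G[2]+y)); print(n,y,None if q is None else np.round(q,2))
manip.command_gripper(.05,f_grip=50)
p=manip.get_position(); manip.servo_line(p+[0,0,.15],rate=.3)
manip.move_to(HANDLE+[0,0,.09],down(G[2])); print(manip.get_time(),manip.get_position())
manip.hold(.2)
Rm=R.from_rotvec(manip.get_ee_rot()).as_matrix();pp=manip.get_position()
c=manip.camera("wrist");T=np.eye(4);T[:3,:3]=Rm;T[:3,3]=pp;T=T@c["mount"]
im=np.ascontiguousarray(c["image"][:,:,::-1])
for a in proj(c,w(G,[[0,.205,.135],[.052,.205,.135],[-.052,.205,.135]]),T): cv2.circle(im,tuple(int(v) for v in a),4,(0,0,255),1)
cv2.imwrite("pics/w1.png",im)
E
```

```text
h 0 [0.28 0.49 1.52 0.   1.13 1.86]
h 3.141592653589793 [ 0.28  0.49  1.52  0.    1.13 -1.28]
h 0 [0.28 0.63 1.59 0.   0.92 1.86]
h 3.141592653589793 [ 0.28  0.63  1.59  0.    0.92 -1.28]
k 0 [-0.22  0.4   1.8   0.    0.94  1.36]
k 1.35 [-0.22  0.4   1.8  -0.    0.94  0.01]
k 3.141592653589793 [-0.22  0.4   1.8   0.    0.94 -1.78]
k -1.791592653589793 None
k 0 [-0.22  0.55  1.85  0.    0.74  1.36]
k 1.35 [-0.22  0.55  1.85 -0.    0.74  0.01]
k 3.141592653589793 [-0.22  0.55  1.85 -0.    0.74 -1.78]
k -1.791592653589793 None
pad 0 [-0.25  0.63  1.54  0.    0.97  1.32]
pad 1.35 [-0.25  0.63  1.54 -0.    0.97 -0.03]
pad -1.57 None
4.3 [0.64122887 0.19746927 0.22522212]
```

View pics/w1.png

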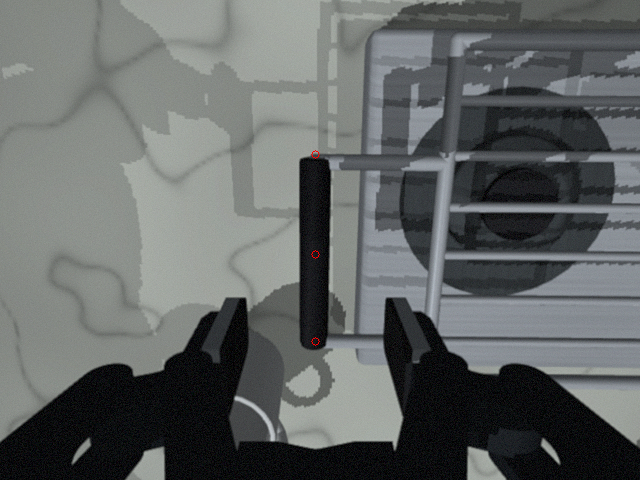

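The wrist view shows the handle as a black bar running from (314,157) to (313,348). It lies within about 3 mm of my prediction, so I'll grip and lift it.

```bash
python3 - <<'E'
from h import *
from rig import manip
st=lambda s:print(s,round(manip.get_time(),2),np.round(manip.get_position(),4),np.round(manip.get_contact_force(),1),round(manip.get_width(),4))
z0=.137; H=HANDLE
manip.servo_line([H[0],H[1],z0],rate=.12); st("at")
manip.command_gripper(.0,f_grip=60); st("grip")
for d in (.027,.047,.067,.087):
    manip.servo_line([H[0],H[1],z0+d-.02],rate=.06)
    st("up")
manip.hold(.2); st("top")
E
```

```text
at 5.43 [0.6415 0.1984 0.1377] [-0.3  0.4  0.2] 0.0502
grip 5.85 [0.6414 0.1985 0.1379] [-0.5  1.5  5.6] 0.014
up 6.12 [0.6413 0.1985 0.1436] [ 4.4  3.1 -7. ] 0.0144
up 6.6 [0.6413 0.1985 0.1635] [ 5.3  3.2 -5.9] 0.0137
up 7.08 [0.6413 0.1984 0.1834] [ 4.5  4.5 -7. ] 0.0138
up 7.57 [0.6413 0.1984 0.2034] [ 5.   3.4 -5.6] 0.0138
top 7.77 [0.6413 0.1985 0.2034] [ 5.7  2.  -6.6] 0.0139
```

```bash
python3 - <<'E'
from h import *
from rig import manip
st=lambda s:print(s,round(manip.get_time(),2),np.round(manip.get_position(),4),np.round(manip.get_contact_force(),1),round(manip.get_width(),4))
H=HANDLE
for z in (.2205,.2255):
    manip.servo_line([H[0],H[1],z],rate=.04); st("up")
manip.hold(.3)
for z in (.2215,.2195,.218,.2165,.215):
    manip.servo_line([H[0],H[1],z],rate=.02); manip.hold(.1); st("dn")
    if manip.get_contact_force()[2]>-1: break
c=manip.camera("scene"); cv2.imwrite("pics/s1.png",c["image"][150:390,180:500,::-1].repeat(2,0).repeat(2,1))
E
```

```text
up 8.33 [0.6413 0.1985 0.22  ] [ 4.8  3.1 -5.9] 0.014
up 8.61 [0.6413 0.1984 0.225 ] [ 4.6  3.  -6. ] 0.0137
dn 9.36 [0.6413 0.1984 0.2209] [ 4.9  3.3 -5.7] 0.0141
dn 9.71 [0.6413 0.1985 0.2189] [ 5.4  3.8 -5.7] 0.0139
dn 10.06 [0.6413 0.1985 0.2182] [ 3.9  4.1 -2. ] 0.0138
dn 10.41 [0.6413 0.1984 0.2179] [0.  2.5 6. ] 0.0144
```

View pics/s1.png

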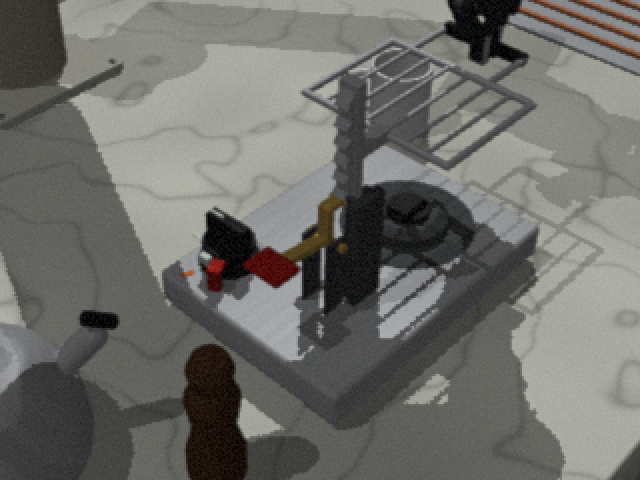

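Rack is on the top notch: the picture shows it raised, and the load came off at z = 0.218. Next I'll let go and move above the knob.

```bash
python3 - <<'E'
from h import *
from rig import manip
H=HANDLE
manip.command_gripper(.05); manip.hold(.2); print(np.round(manip.get_contact_force(),1))
manip.servo_line([H[0],H[1],.36],rate=.2); manip.hold(.4)
manip.move_to(KNOB+[0,0,.27],down(G[2]))
manip.command_gripper(.04)
manip.servo_line(KNOB+[0,0,.10],rate=.2); manip.hold(.2)
Rm=R.from_rotvec(manip.get_ee_rot()).as_matrix();pp=manip.get_position()
c=manip.camera("wrist");T=np.eye(4);T[:3,:3]=Rm;T[:3,3]=pp;T=T@c["mount"]
im=np.ascontiguousarray(c["image"][:,:,::-1])
for a in proj(c,w(G,[[-.085,-.105,.103],[-.058,-.105,.103],[-.112,-.105,.103],[.03,-.155,.148]]),T): cv2.circle(im,tuple(int(v) for v in a),4,(0,0,255),1)
cv2.imwrite("pics/w2.png",im); print(manip.get_time(),pp)
np.save("T2.npy",T)
E
```

```text
[-0.5  0.8  0.2]
15.0917 [ 0.55457684 -0.11141163  0.20420676]
```

View pics/w2.png

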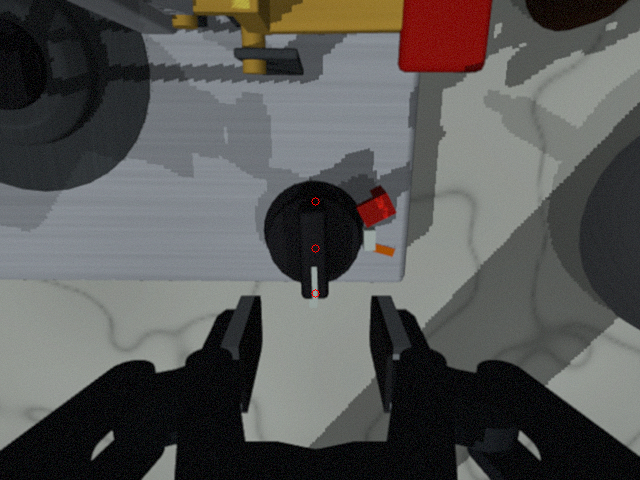

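The knob bar runs (313,207)–(314,298), about 2.5 mm nearer the robot than I predicted. I'll shift the grill pose by that much, then grip, press and turn.

```bash
sed -i 's/^G=.*/G=np.array([.6371,-.0060,-.0064])/' h.py; python3 - <<'E'
from h import *
from rig import manip
st=lambda s:print(s,round(manip.get_time(),2),np.round(manip.get_position(),4),np.round(manip.get_contact_force(),1),round(manip.get_width(),4))
K=KNOB
manip.servo_line([K[0],K[1],.104],down(G[2]),rate=.1); st("at")
manip.command_gripper(0,f_grip=40); st("grip")
z=.104
while z>.080:
    z-=.0015; manip.servo_line([K[0],K[1],z],rate=.03); manip.hold(.05); f=manip.get_contact_force()[2]; print(round(z,4),round(manip.get_position()[2],4),round(f,1))
    if f>14: break
E
```

```text
at 16.23 [ 0.5519 -0.1106  0.1046] [-1.1 -0.1  0.8] 0.04
grip 16.57 [ 0.552  -0.1103  0.1046] [0.8 2.1 2.2] 0.0152
0.1025 0.1027 3.0
0.101 0.1011 5.0
0.0995 0.0996 5.7
0.098 0.0982 5.5
0.0965 0.0967 6.7
0.095 0.0953 6.8
0.0935 0.0939 7.3
0.092 0.0928 11.4
0.0905 0.0926 26.0
```

```bash
python3 - <<'E'
from h import *
from rig import manip
st=lambda s:print(s,round(manip.get_time(),2),np.round(manip.get_position(),4),np.round(manip.get_contact_force(),1),np.round(manip.get_torque(),2),round(manip.get_width(),4))
K=KNOB
for i in range(1,14):
    manip.move_to([K[0],K[1],.0915],down(G[2]+.1*i)); st(round(.1*i,2))
    f=manip.get_contact_force()
    if np.hypot(*f[:2])>35 or f[2]<4: print("stop");break
E
```

```text
0.1 19.52 [ 0.552  -0.1102  0.0928] [-0.6  7.1 16.7] [1.11 0.16 0.04] 0.0151
0.2 19.77 [ 0.552  -0.1101  0.0927] [-1.3  7.4 15.7] [ 1.28  0.18 -0.01] 0.0149
0.3 20.02 [ 0.552  -0.1099  0.0928] [-1.   8.1 15.9] [1.42 0.15 0.05] 0.0146
0.4 20.27 [ 0.5519 -0.1097  0.0927] [-0.4  8.6 17.4] [1.58 0.13 0.01] 0.0154
0.5 20.52 [ 0.5519 -0.1096  0.0928] [-1.  10.1 17.4] [1.66 0.2  0.08] 0.015
0.6 20.77 [ 0.5517 -0.1095  0.0927] [-1.2 11.4 17.3] [1.83 0.21 0.07] 0.0148
0.7 21.02 [ 0.5517 -0.1094  0.0927] [-1.  11.6 18.5] [1.95 0.26 0.07] 0.0149
0.8 21.27 [ 0.5516 -0.1092  0.0927] [-1.5 11.8 18.9] [ 2.13  0.34 -0.  ] 0.015
0.9 21.52 [ 0.5515 -0.1091  0.0927] [-2.5 12.1 18. ] [2.23 0.34 0.07] 0.0153
1.0 21.77 [ 0.5514 -0.109   0.0927] [-3.2 13.7 20.1] [2.26 0.37 0.06] 0.0149
1.1 22.02 [ 0.5512 -0.1089  0.0927] [-3.  13.4 18.8] [2.37 0.52 0.  ] 0.0149
1.2 22.27 [ 0.551  -0.1089  0.0927] [-2.3 13.3 20.9] [2.39 0.53 0.03] 0.015
1.3 22.52 [ 0.551  -0.1088  0.0927] [-3.1 13.6 21.1] [ 2.4   0.64 -0.03] 0.015
```

```bash
python3 - <<'E'
from h import *
from rig import manip
K=KNOB; p=manip.get_position()
manip.servo_line([p[0],p[1],.104],rate=.04); print(np.round(manip.get_contact_force(),1))
manip.command_gripper(.04); manip.servo_line([K[0],K[1],.25],rate=.2); manip.hold(.2)
Rm=R.from_rotvec(manip.get_ee_rot()).as_matrix();pp=manip.get_position()
c=manip.camera("wrist");T=np.eye(4);T[:3,:3]=Rm;T[:3,3]=pp;T=T@c["mount"]
im=np.ascontiguousarray(c["image"][:,:,::-1])
for a in proj(c,w(G,[[-.085,-.105,.103],[-.085,-.132,.103],[-.085,-.078,.103],[.03,-.155,.148]]),T): cv2.circle(im,tuple(int(v) for v in a),4,(0,255,0),1)
cv2.imwrite("pics/w3.png",im); print(manip.get_time(),pp,manip.get_contact_force())
E
```

```text
[1.4 6.  3.3]
24.4833 [ 0.55078102 -0.11030248  0.2486157 ] [ 0.27500243  1.1914918  -0.13816232]
```

View pics/w3.png

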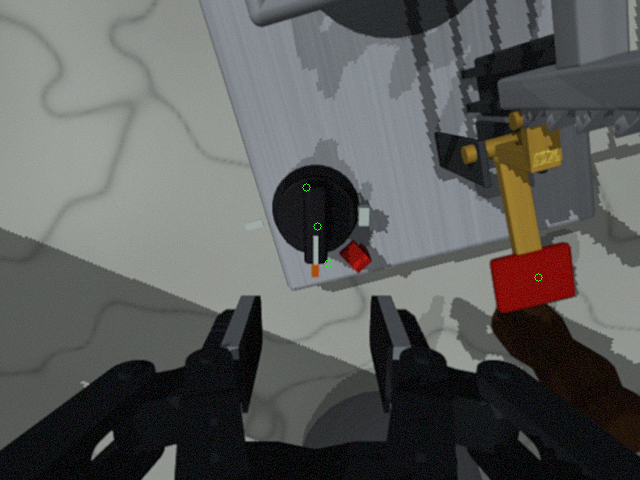

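The pointer sits on the orange mark at (315,270) and the pad is at (534,277), close to my prediction. Next is pressing the pad.

```bash
python3 - <<'E'
from h import *
from rig import manip
K=KNOB; P=w(G,[.030,-.159,.148])[0]
manip.servo_line([K[0],P[1],.28],down(G[2]),rate=.08)
manip.command_gripper(0)
manip.servo_line([P[0],P[1],.28],rate=.12)
manip.servo_line([P[0],P[1],.182],rate=.1)
print(manip.get_time(),manip.get_position(),np.round(manip.get_contact_force(),1))
z=.178;z0=None
while z>.142:
    manip.servo_line([P[0],P[1],z],rate=.05); f=manip.get_contact_force()[2]; print(round(z,4),round(f,1),end="; ")
    if f>1.5 and z0 is None: z0=z
    if f>12 or (z0 and z<=z0-.022): break
    z-=.003
manip.hold(3.0); print(manip.get_time(),np.round(manip.get_contact_force(),1))
c=manip.camera("scene"); cv2.imwrite("pics/s2.png",c["image"][150:390,180:500,::-1].repeat(2,0).repeat(2,1))
E
```

```text
28.6417 [ 0.66663292 -0.16532827  0.18282128] [-0.2 -0.4  0.1]
0.178 -0.4; 0.175 -0.7; 0.172 -0.6; 0.169 2.7; 0.166 3.8; 0.163 4.7; 0.16 2.6; 0.157 3.7; 0.154 4.2; 0.151 2.7; 0.148 3.4; 0.145 2.7; 34.6417 [0.5 0.3 4.8]
```

View pics/s2.png

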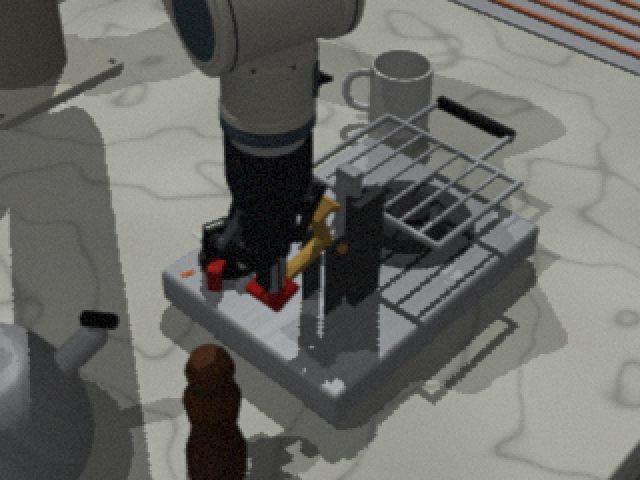

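The rack is down: the handle centre is 6 px lower than at the start, which matches a 20 mm drop. I'll release the pad, back off and check.

```bash
python3 - <<'E'
from h import *
from rig import manip
p=manip.get_position()
manip.servo_line([p[0],p[1],.19],rate=.06); manip.servo_line([p[0],p[1],.32],rate=.2); manip.servo_line([.50,-.15,.45],rate=.2); manip.hold(.3)
c=manip.camera("scene"); cv2.imwrite("pics/s3.png",c["image"][150:390,180:500,::-1].repeat(2,0).repeat(2,1))
print(proj(c,w(G,[[0,.205,.115],[.03,-.155,.148],[.03,-.05,.2]])),manip.get_time(),manip.get_contact_force())
E
```

```text
[[414.97864038 208.46136402]
 [315.04021133 281.81536974]
 [353.40023024 233.89825298]] 37.95 [ 0.03606865 -0.30794554 -0.22559613]
```

View pics/s3.png

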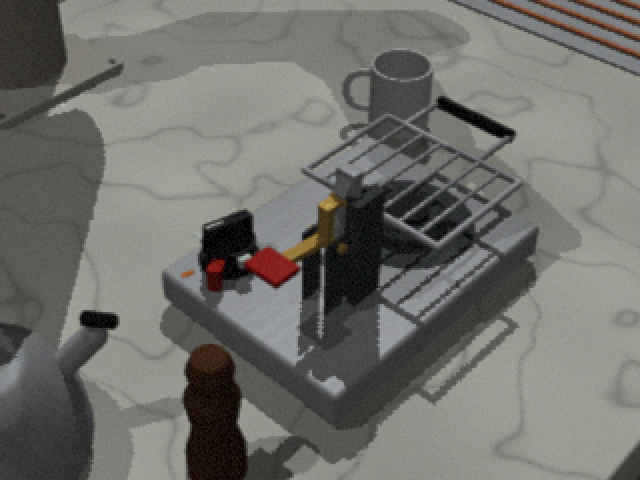

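The rack is down with its handle at (418,208) in full-frame pixels. The pad has sprung back to (316,283), the knob is turned and up, and the kettle, mug and mill haven't moved.

```bash
python3 -c "
from rig import manip
print(manip.sign_off())"
```

```text
the job is handed in; nothing more can be done
None
```

I handed the job in at about 38 s: the rack was raised to its top notch, the knob turned to the orange mark and sprung back up, and the rack lowered fully with the pawl back in. The kettle, mug and mill were not moved. The hand-in returned no verdict, so this rests on the last camera picture and the force readings.

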